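# Unplug the charged battery packs and pack them in the case

### The job

Switch the battery charger off by pushing its lever right over, away from the robot's side of the charger, before any pack is taken out. Then pull every battery pack out of the charger and stand all of them upright in the metal case, and finally put the lid on the case and press it down until it snaps fully home. Leave the glass jar standing.

Things in the scene. Friction and masses are not known exactly. Their poses are not given: they have to be found in the camera images.
- dock: Battery charger fixed to the bench: grey block 116 (own x) x 312 (own y) x 34 mm high. Origin: centre of underside; own x points from front (robot's side) to back. Five open bays at own x = 0, y = -128, -78, -28, 22, 72 mm, 64 x 42 mm, floor 6 mm up, 28 deep; some empty. Sprung noses in the bays hold each pack's foot: pulling straight up takes 10 to 16 N, lets go after 6 mm.
- pack1: Battery pack, one of up to five alike (None if absent), 0.2 to 0.4 kg: grey block 60 (own x) x 38 (y) x 52 mm high; on top a black grip rib 16 thick (x) x 32 long (y) x 38 high, top 90 mm above the bottom. Origin: centre of underside, z up. Starts plugged in a bay of the dock, axes along the dock's, wholly clear after 28 mm of lift. Grasp the rib along own x, from above.
- pack2: Battery pack, one of up to five alike (None if absent), 0.2 to 0.4 kg: grey block 60 (own x) x 38 (y) x 52 mm high; on top a black grip rib 16 thick (x) x 32 long (y) x 38 high, top 90 mm above the bottom. Origin: centre of underside, z up. Starts plugged in a bay of the dock, axes along the dock's, wholly clear after 28 mm of lift. Grasp the rib along own x, from above.
- pack3: Battery pack, one of up to five alike (None if absent), 0.2 to 0.4 kg: grey block 60 (own x) x 38 (y) x 52 mm high; on top a black grip rib 16 thick (x) x 32 long (y) x 38 high, top 90 mm above the bottom. Origin: centre of underside, z up. Starts plugged in a bay of the dock, axes along the dock's, wholly clear after 28 mm of lift. Grasp the rib along own x, from above.
- pack4: Battery pack, one of up to five alike (None if absent), 0.2 to 0.4 kg: grey block 60 (own x) x 38 (y) x 52 mm high; on top a black grip rib 16 thick (x) x 32 long (y) x 38 high, top 90 mm above the bottom. Origin: centre of underside, z up. Starts plugged in a bay of the dock, axes along the dock's, wholly clear after 28 mm of lift. Grasp the rib along own x, from above.
- pack5: Battery pack, one of up to five alike (None if absent), 0.2 to 0.4 kg: grey block 60 (own x) x 38 (y) x 52 mm high; on top a black grip rib 16 thick (x) x 32 long (y) x 38 high, top 90 mm above the bottom. Origin: centre of underside, z up. Starts plugged in a bay of the dock, axes along the dock's, wholly clear after 28 mm of lift. Grasp the rib along own x, from above.
- switch (a joint): Charger's on/off lever in rad: 0 (on, as at the start) leans to the dock's -x, 1.0 (off) to its +x; off counts above 0.8. Hinged about the dock's y axis at dock x = 0, y = 130, z = 28 mm. Stays where left; a light push on its tip (about 1 N) moves it.
- switch_tip (a point): Centre of the 26 mm black ball at the lever's tip, 80 mm from its hinge.
- case: Open aluminium case fixed to the bench: outside 182 (own x) x 172 (y) x 128 mm high, walls and floor 6 mm, no dividers; latch housings add 12 mm at its x ends. Origin: centre of underside. Takes six packs standing at about own x = +-42, y = -50, 0, 50 mm, packs' x along the case's x, either way round. In the mouth, in the middle of each x end, a sprung bar sticks in 7 mm, 113 mm up.
- lid: Loose lid, 0.35 kg: plate 186 (own x) x 176 (y) x 5 mm, lip 28 deep below it. Origin: centre, at the lip's underside; plate top 33 mm above it. Starts lip down. Fits the case's mouth with 2 to 6 mm play, x along the case's x, either way round. Meets the catches about 120 mm above the case's origin; then 8 to 20 N down at the middle snaps it home: origin 100 mm above the case's, plate on the rim.
- lid_grip (a point): Centre of the top of the lid's black grip block, 68 mm above the lid's origin; the block is 18 thick (lid's x), 80 long (lid's y), 35 mm high.
- jar: Glass jar with a steel cap, 68 mm wide, 100 high, beyond the work area. A bystander; origin at the centre of its underside.

How it is judged:
By the outcome, as a careful person would: the job done as asked, in the order asked, and still so for the second after the job is handed in, with the robot touching nothing.
Of pack1, pack2, pack3, pack4, pack5 only 3 to 5 are there at a start; the rules pass over those that are not, and their reading is None.
At some moment in a run one of lid may be knocked a few centimetres aside while the robot is not near it.
It also fails if it takes over 210 s, if anything falls off the work surface, if the arm or the gripper's body presses on something with over 40 N, if the wrist force passes 120 N, or if a joint passes its speed limit or range.

### The arm

A 7-joint arm with a two-finger parallel gripper is mounted at the origin on the work surface. World frame = base frame: x ahead of the robot, y to its left, z up, the work surface at z = 0. Lengths are in m, angles in rad, forces in N, time in s.
With the tool pointing down it reaches from about 0.4 to 0.875 m from the base axis. Payload 19.3 kg.
Tool frame: the origin (TCP) lies between the finger pads; the fingertips stand 17 mm ahead of it and the grasp point (between the pads) lies 2 mm behind it; z points along the fingers, y is the line along which they close (so a half turn about z gives the same grasp; the last joint's range is limited). The gripper opens to 85 mm and grips with 20 to 120 N. Pads are 22 mm wide; open, the fingers measure 114 mm over their backs; the gripper's body (76 mm by 85 mm) begins 54 mm behind the grasp point. The pads swing forward as they close: fully open they stand 13 mm farther back than shut.
Start: joints at [1.272, 0.521, -0.036, 1.599, 0.021, 1.021, -0.113], TCP at [0.142, -0.609, 0.227] pointing down, gripper open.
Joint ranges: [-2.91, 2.91], [-0.3, 2.13], [-1.5, 1.42], [0.17, 2.43], [-1.26, 4.41], [0.16, 1.93], [-2.52, 2.52]. Speed limits (rad/s): [1.89, 1.89, 2.39, 2.39, 3.01, 3.01, 3.01].

### API

Orientations are given as [roll, pitch, yaw] about the fixed x, y, z axes, in that order (R = Rz(yaw) Ry(pitch) Rx(roll)).
In Python, from workcell import bot gives the robot as it stands.
- The arm moves only by the shell command python3 -m inch 'ROWS' [FORCE]. ROWS is JSON, a list of rows, each a list of 7 numbers: the shift along the tool's x, y, z in units of 200 mm (1.0 is 200 mm), then the turn, a rotation vector about the tool's x, y, z in units of 90 degrees (1.0 is 90 degrees), then the opening, from 0 (shut) to 1 (fully open). In form: [[x, y, z, rx, ry, rz, grip], ...]. A call has 1 to 20 rows; each row is the pose to reach, as a shift and turn from the pose commanded when the call began, along the tool's axes at that moment; what a row does not reach only later rows make up. A row lasts 1/8 s, in which the tool goes at most 62.5 mm and 10.7 degrees, less where a joint would pass 70% of its speed; a pose out of reach is approached as far as the arm can. A call with a number of a shift or a turn outside -1 to 1 is refused whole. A call with a gripper value outside its range is refused whole. The fingers move at their own pace and stop on an object; FORCE is the grip in N (left out, the last holds). Time passes only in rows, so rows that repeat a pose let the fingers close. It gives the time, the measured TCP pose, the force, the opening and the grip force at its end, in the units of the state.
- bot.observe(): the state, without advancing time (a new reading comes with each control period).
- bot.grab_frame(name): name is "side" or "top"; returns a dict with "img" (480x640x3 uint8, red, green, blue), "z_map" (480x640 float32, m along the optical axis (not along the pixel's ray), 0 where there is no reading), "vfov" (degrees; the focal length in pixels is half the picture's height over the tangent of half this angle, whatever the lens; pixels are square), "cx", "cy" (the principal point, pixels), "distortion" ([k1, k2, p1, p2, k3] as OpenCV has them; the pictures are not rectified), "rvec" (rotation vector, rad) and "tvec" (3), from world to camera coordinates, as OpenCV has them. Camera axes: x right, y down, z forward; pixel columns grow to the right and rows downward; lengths in m; the calibration is good to about 2 mm. A picture is of the moment at which its call begins.
- bot.job_done(): hands the job in; it is judged then, once.
The state is a dict: "clock": time; "qpos": joint angles; "qd": joint speeds; "joint_efforts": joint torques, N m; "position": TCP position; "tool_rot": TCP orientation; "force": force on the tool from outside, world axes, zero at the start; "moment": the same for the moment, N m; "grip_width": finger opening in m; "finger_force": force on a finger pad.
Only numpy, scipy, OpenCV 4.12 (cv2) and the standard library are available. Lean on these libraries where they do the work, as an engineer would, in place of code of your own. Each camera call takes 0.05 s, during which the arm holds its last target. There are 200 camera calls.

## Working session

There is one attempt and no reset: what is moved stays moved. The work goes in short steps, Python scripts to look and compute and a shell command to move; the robot and the scene stay as the last step left them, time stands still between calls to the robot, and variables do not carry over. Pictures are saved under pics/ and viewed, at most 14 in all, crops included, and the job is handed in when it is done.

```bash
ls; mkdir -p pics; python3 - <<'E'
from workcell import bot
import cv2
s=bot.observe();print(s)
for n in("side","top"):
    f=bot.grab_frame(n);cv2.imwrite(f"pics/{n}0.png",f["img"][:,:,::-1])
    print(n,{k:v for k,v in f.items() if k not in("img","z_map")})
E
```

```text
pics
{'clock': 0.0, 'qpos': array([ 1.27177305,  0.52197188, -0.0363458 ,  1.59997178,  0.02120938,
        1.02112588, -0.1128014 ]), 'qd': array([-6.55538298e-04,  9.94218582e-04,  8.00240743e-04,  1.81045724e-03,
        1.19759978e-04, -6.60759550e-05,  5.79980866e-04]), 'joint_efforts': array([-3.71214082e-05, -9.27113700e+01,  1.98014170e+00, -3.69924688e+01,
        1.79241219e-02,  8.34307313e-03, -2.17014025e-05]), 'position': array([ 0.14166719, -0.60839367,  0.22676476]), 'tool_rot': array([-3.14050382e+00,  7.70816858e-05,  2.28832142e-01]), 'force': array([-0.64809883,  0.49987005, -1.87390876]), 'moment': array([ 0.00995924, -0.00797475,  0.01264507]), 'finger_force': 0.0, 'grip_width': 0.0854282557952615}
side {'vfov': 48.90680140357983, 'cx': 324.2613775850417, 'cy': 243.30166625043128, 'distortion': array([-0.06182323,  0.        ,  0.        ,  0.        ,  0.        ]), 'rvec': array([ 0.28439611, -2.7837888 ,  1.18905785]), 'tvec': array([0.58575636, 0.15803009, 1.20358921])}
top {'vfov': 52.30928267900068, 'cx': 316.2051154436384, 'cy': 238.39395181524316, 'distortion': array([-0.08016709,  0.        ,  0.        ,  0.        ,  0.        ]), 'rvec': array([ 2.19632211, -2.13760362,  0.13191738]), 'tvec': array([-0.00983122,  0.60318815,  1.3096357 ])}
```

View pics/side0.png

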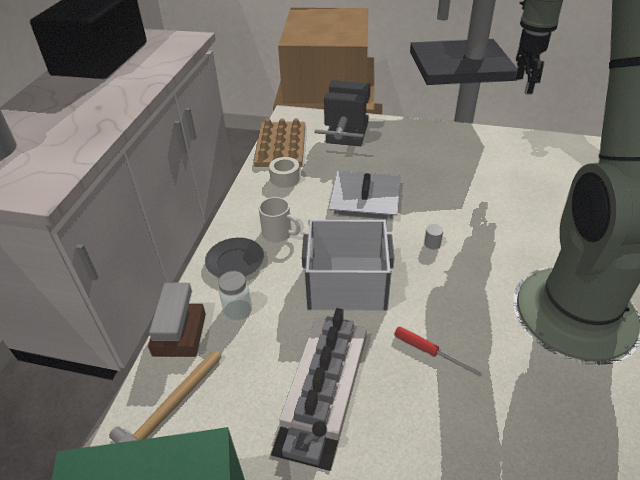

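View pics/top0.png

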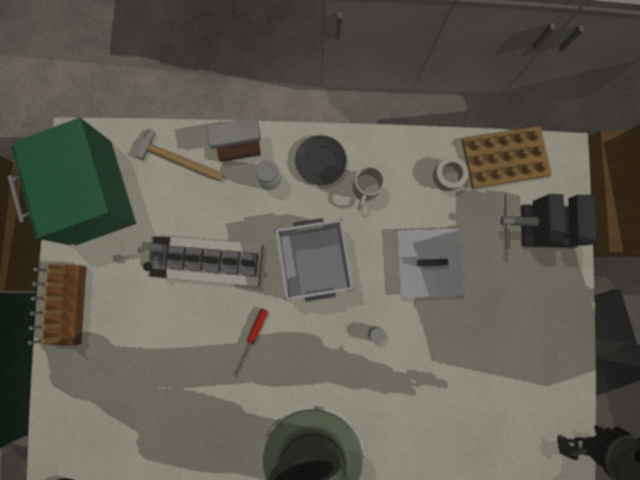

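The side view shows the dock with the lever at about (315,435), the case at (347,262) and the lid at (365,193). In the top view the dock is at (205,262) with the lever at its left end (155,263), the case at (314,260), the lid at (431,263) and the jar at (268,173).

```bash
cat > h.py <<'E'
import numpy as np,cv2
from workcell import bot
from scipy.spatial.transform import Rotation as Ro
def K(f):
    F=240/np.tan(np.radians(f["vfov"]/2));return np.array([[F,0,f["cx"]],[0,F,f["cy"]],[0,0,1]])
def cloud(f):
    v,u=np.mgrid[:480,:640];p=np.stack([u,v],-1).reshape(-1,1,2).astype(float)
    n=cv2.undistortPoints(p,K(f),f["distortion"])[:,0]
    R=cv2.Rodrigues(f["rvec"])[0];z=f["z_map"].reshape(-1,1)
    W=(np.hstack([n,np.ones((len(n),1))])*z-f["tvec"])@R
    W[z[:,0]==0]=np.nan
    return W.reshape(480,640,3)
def plane(f,px,z):
    n=cv2.undistortPoints(np.array(px,float).reshape(-1,1,2),K(f),f["distortion"])[:,0]
    R=cv2.Rodrigues(f["rvec"])[0];d=np.hstack([n,np.ones((len(n),1))])@R;c=-f["tvec"]@R
    return c+d*((z-c[2])/d[:,2])[:,None]
def rect(W,lo,hi,box):
    x0,x1,y0,y1=box
    m=(W[...,2]>lo)&(W[...,2]<hi)&(W[...,0]>x0)&(W[...,0]<x1)&(W[...,1]>y0)&(W[...,1]<y1)
    P=W[m][:,:2]
    r=cv2.minAreaRect((P*1000).astype(np.float32));return m,P,r
E
python3 - <<'E'
from h import *
f=bot.grab_frame("top");W=cloud(f)
for n,p in dict(dock=(205,240),dockfront=(205,280),lever=(152,266),lid=(415,250),rim=(281,260),floor=(314,260),lidgrip=(431,263),p=(175,258),bench=(314,360)).items(): print(n,np.round(W[p[1],p[0]],3))
c=f["img"][225:300,130:275,::-1];cv2.imwrite("pics/dock.png",cv2.resize(c,None,fx=5,fy=5,interpolation=cv2.INTER_CUBIC))
h=W[...,2]
g=np.clip(h/0.14,0,1)*255;g=np.nan_to_num(g).astype(np.uint8);cv2.imwrite("pics/height.png",cv2.resize(cv2.applyColorMap(g[200:320,130:490],cv2.COLORMAP_JET),None,fx=2.2,fy=2.2,interpolation=cv2.INTER_NEAREST))
E
```

```text
dock [0.591 0.313 0.031]
dockfront [0.481 0.307 0.034]
lever [0.511 0.435 0.098]
lid [ 0.579 -0.267  0.033]
rim [0.535 0.095 0.131]
floor [0.546 0.011 0.006]
lidgrip [ 0.541 -0.303  0.068]
p [0.535 0.378 0.089]
bench [ 0.27   0.003 -0.001]
```

View pics/dock.png

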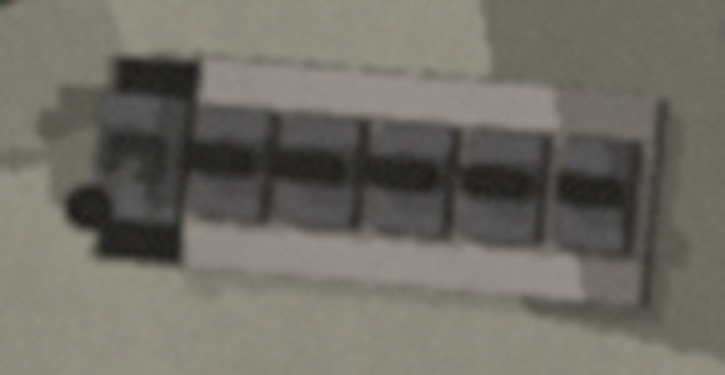

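View pics/height.png

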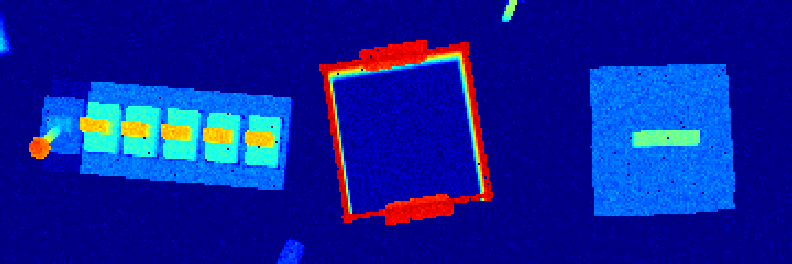

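All five bays hold a pack: the height map shows five ribs, with the ball leaning toward the robot at about (38,148). The case is turned a few degrees. Depth is clean, so I'll use it for the poses.

```bash
cat >> h.py <<'E'
def pose():
    s=bot.observe();return s["position"],s["tool_rot"][2],s
def to(x,y,z,yaw=None,frm=None):
    "shift (units) from the pose frm=(x,y,z,yaw) or the present one to x,y,z and the turn about tool z"
    s=bot.observe();p=s["position"];R=Ro.from_euler("xyz",s["tool_rot"])
    if frm is not None: p=np.array(frm[:3]);R=Ro.from_euler("xyz",[np.pi,0,frm[3]])
    d=R.inv().apply(np.array([x,y,z])-p)/0.2
    t=np.zeros(3)
    if yaw is not None: t=(R.inv()*Ro.from_euler("xyz",[np.pi,0,yaw])).as_rotvec()/(np.pi/2)
    return np.round(d,3),np.round(t,3)
E
python3 - <<'E'
from h import *
f=bot.grab_frame("top");W=cloud(f)
m,P,r=rect(W,.025,.04,(.42,.64,.15,.40));print("dock top w/o lever end",r,len(P))
m,P,r=rect(W,.122,.136,(.4,.7,-.12,.12));print("rim+latch",r,W[m][:,2].mean(),W[m][:,2].max())
m,P,r=rect(W,.025,.04,(.4,.7,-.45,-.18));print("lid",r)
m,P,r=rect(W,.062,.075,(.4,.7,-.45,-.18));print("grip",r)
m,P,r=rect(W,.083,.096,(.4,.7,.15,.405))
n,l,st,c=cv2.connectedComponentsWithStats(m.astype(np.uint8))
for i in range(1,n):
    if st[i,4]>15:
        q=W[l==i];print("rib",np.round(q.mean(0),4),cv2.minAreaRect((q[:,:2]*1000).astype(np.float32))[1:],(q[:,:2].min(0)+q[:,:2].max(0))/2)
m,P,r=rect(W,.08,.12,(.4,.7,.41,.5));print("ball",np.round(W[m].mean(0),4),r,W[m][:,2].max())
E
```

```text
dock top w/o lever end ((533.4180908203125, 280.4704895019531), (243.80059814453125, 116.8062515258789), 87.08335876464844) 1993
rim+latch ((539.5552978515625, 11.516731262207031), (205.86624145507812, 175.29379272460938), 10.415093421936035) 0.1268639298533714 0.1340557122334822
lid ((544.8800659179688, -309.56097412109375), (187.36703491210938, 179.606689453125), 3.48551607131958)
grip ((544.392333984375, -308.2920227050781), (16.718698501586914, 79.267578125), 1.5012102127075195)
rib [0.5387 0.3835 0.0934] ((15.901237487792969, 32.04390335083008), 2.0113277435302734) [0.53909336 0.38511425]
rib [0.5357 0.3342 0.0931] ((15.967975616455078, 29.0504207611084), 1.819782018661499) [0.53590323 0.33536527]
rib [0.5332 0.2846 0.0931] ((32.86261749267578, 15.943982124328613), 86.8784408569336) [0.53350069 0.28658904]
rib [0.5303 0.232  0.093 ] ((15.924846649169922, 31.941505432128906), 1.3710930347442627) [0.53068995 0.23627597]
rib [0.528  0.1867 0.0929] ((32.1076774597168, 15.610527038574219), 85.77926635742188) [0.52824205 0.18632839]
ball [0.5098 0.4436 0.1071] ((510.05157470703125, 444.33251953125), (24.913488388061523, 21.668968200683594), 5.44324254989624) 0.11715806850451994
```

```bash
python3 - <<'E'
from h import *
print(to(.29,-.51,.26,1.516))
w=[(.29,-.51,.26),(.44,-.34,.26),(.5,-.15,.26),(.5,.04,.26),(.47,.235,.26),(.44,.43,.26)]
for a,b in zip(w,w[1:]): print(to(*b,1.516,frm=(*a,1.516)))
E
```

```text
(array([ 0.834, -0.312, -0.165]), array([-0.   , -0.   , -0.819]))
(array([0.89 , 0.702, 0.   ]), array([0., 0., 0.]))
(array([0.965, 0.248, 0.   ]), array([0., 0., 0.]))
(array([ 0.949, -0.052, -0.   ]), array([0., 0., 0.]))
(array([ 0.965, -0.203, -0.   ]), array([0., 0., 0.]))
(array([ 0.965, -0.203, -0.   ]), array([0., 0., 0.]))
```

```bash
python3 -m inch '[[0.4,-0.15,-0.165,0,0,-0.4,0.5],[0.834,-0.312,-0.165,0,0,-0.819,0],[0.834,-0.312,-0.165,0,0,-0.819,0],[0.834,-0.312,-0.165,0,0,-0.819,0],[0.834,-0.312,-0.165,0,0,-0.819,0],[0.834,-0.312,-0.165,0,0,-0.819,0],[0.834,-0.312,-0.165,0,0,-0.819,0],[0.834,-0.312,-0.165,0,0,-0.819,0],[0.834,-0.312,-0.165,0,0,-0.819,0]]' 40
python3 -m inch '[[0.89,0.702,0,0,0,0,0],[0.89,0.702,0,0,0,0,0],[0.89,0.702,0,0,0,0,0],[0.89,0.702,0,0,0,0,0],[0.89,0.702,0,0,0,0,0]]'
python3 -m inch '[[0.965,0.248,0,0,0,0,0],[0.965,0.248,0,0,0,0,0],[0.965,0.248,0,0,0,0,0],[0.965,0.248,0,0,0,0,0]]'
```

```text
clock: 1.32
position: [0.2899, -0.5101, 0.2602]
tool_rot: [-3.141, -0.0, 1.511]
force: [0.2, -1.1, -0.4]
grip_width: -0.0003
finger_force: 0.0
clock: 1.95
position: [0.4422, -0.3374, 0.2604]
tool_rot: [3.141, -0.001, 1.517]
force: [-0.9, -0.5, 0.5]
grip_width: 0.0001
finger_force: 0.0
clock: 2.45
position: [0.5011, -0.147, 0.2606]
tool_rot: [3.141, -0.001, 1.517]
force: [0.2, -0.6, 0.4]
grip_width: 0.0004
finger_force: 0.0
```

```bash
python3 -m inch '[[0.949,-0.052,0,0,0,0,0],[0.949,-0.052,0,0,0,0,0],[0.949,-0.052,0,0,0,0,0],[0.949,-0.052,0,0,0,0,0]]'
python3 -m inch '[[0.965,-0.203,0,0,0,0,0],[0.965,-0.203,0,0,0,0,0],[0.965,-0.203,0,0,0,0,0],[0.965,-0.203,0,0,0,0,0]]'
python3 -m inch '[[0.965,-0.203,0,0,0,0,0],[0.965,-0.203,0,0,0,0,0],[0.965,-0.203,0,0,0,0,0],[0.965,-0.203,0,0,0,0,0],[0.965,-0.203,0,0,0,0,0]]'
python3 - <<'E'
from h import *
print(to(.44,.4435,.105,1.516),to(.54,.4435,.105,1.516,frm=(.44,.4435,.105,1.516)))
E
```

```text
clock: 2.95
position: [0.5004, 0.0432, 0.2606]
tool_rot: [3.141, -0.001, 1.518]
force: [-0.2, -1.4, -0.1]
grip_width: 0.0003
finger_force: 0.0
clock: 3.45
position: [0.4701, 0.2374, 0.2603]
tool_rot: [-3.141, -0.001, 1.517]
force: [0.8, -0.3, 0.1]
grip_width: -0.0004
finger_force: 0.0
clock: 4.08
position: [0.4418, 0.4286, 0.2598]
tool_rot: [-3.142, 0.001, 1.513]
force: [-0.4, 0.2, -0.2]
grip_width: -0.0002
finger_force: 0.0
(array([ 0.075, -0.013,  0.774]), array([-0.   ,  0.001, -0.002])) (array([0.027, 0.499, 0.   ]), array([0., 0., 0.]))
```

```bash
python3 -m inch '[[0.075,-0.013,0.3,0,0,0,0],[0.075,-0.013,0.6,0,0,0,0],[0.075,-0.013,0.774,0,0,0,0],[0.075,-0.013,0.774,0,0,0,0],[0.075,-0.013,0.774,0,0,0,0]]'
python3 -m inch '[[0,0.06,0,0,0,0,0],[0,0.12,0,0,0,0,0],[0,0.18,0,0,0,0,0],[0.01,0.24,0,0,0,0,0],[0.01,0.30,0,0,0,0,0],[0.02,0.36,0,0,0,0,0],[0.02,0.42,0,0,0,0,0],[0.02,0.48,0,0,0,0,0],[0.02,0.53,0,0,0,0,0],[0.02,0.55,0,0,0,0,0]]'
python3 - <<'E'
from h import *
print(bot.observe()["force"],to(.5525,.45,.105))
f=bot.grab_frame("side");cv2.imwrite("pics/lever.png",cv2.resize(f["img"][300:480,240:400,::-1],None,fx=3,fy=3))
E
```

```text
clock: 4.7
position: [0.4405, 0.4443, 0.1073]
tool_rot: [3.14, -0.001, 1.513]
force: [0.2, 0.0, 0.1]
grip_width: 0.0002
finger_force: 0.0
clock: 5.95
position: [0.5496, 0.4426, 0.105]
tool_rot: [-3.141, 0.0, 1.515]
force: [-0.9, -0.7, 0.3]
grip_width: -0.0
finger_force: 0.4
[-0.93906728 -0.71985897  0.26247009] (array([0.038, 0.012, 0.   ]), array([0., 0., 0.]))
```

View pics/lever.png

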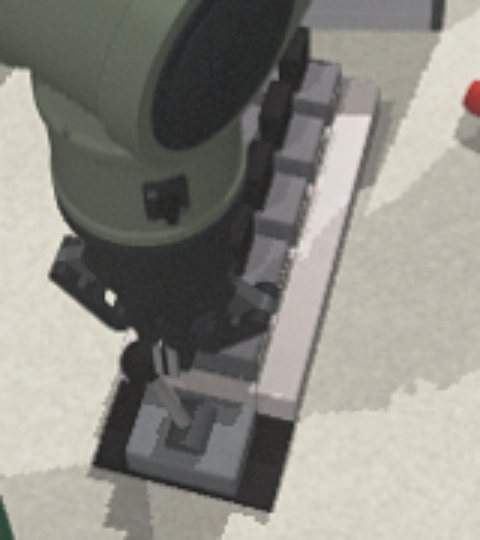

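The lever now leans away from the robot, with the ball at about (138,360) in the crop beyond the fingers. I'll push a bit further until the stop shows up in the force.

```bash
python3 -m inch '[[0,0.02,0,0,0,0,0],[0,0.04,0,0,0,0,0],[0,0.06,0,0,0,0,0]]'
python3 -m inch '[[0,0.015,0,0,0,0,0],[0,0.03,0,0,0,0,0],[0,0.03,0,0,0,0,0]]'
```

```text
clock: 6.38
position: [0.5613, 0.4421, 0.1055]
tool_rot: [-3.142, 0.0, 1.515]
force: [-0.3, 0.2, 0.4]
grip_width: 0.0002
finger_force: 0.3
clock: 6.75
position: [0.5674, 0.4417, 0.1055]
tool_rot: [3.141, -0.0, 1.515]
force: [-0.7, -0.5, -0.8]
grip_width: -0.0
finger_force: 0.0
```

```bash
python3 -m inch '[[0,-0.1,0,0,0,0,0],[0,-0.3,0,0,0,0,0],[0,-0.5,-0.3,0,0,0,0],[0,-0.6,-0.7,0,0,0,0],[0,-0.6,-0.7,0,0,0,0]]'
python3 - <<'E'
from h import *
f=bot.grab_frame("top");W=cloud(f)
m,P,r=rect(W,.07,.125,(.53,.7,.41,.5));print("ball",np.round(W[m].mean(0),4),r,W[m][:,2].max())
f=bot.grab_frame("side");W=cloud(f)
m,P,r=rect(W,.07,.125,(.53,.7,.41,.5));print("ball",np.round(W[m].mean(0),4),r,W[m][:,2].max())
print(to(.5389,.385,.24,1.516))
E
```

```text
clock: 7.38
position: [0.4465, 0.4495, 0.2491]
tool_rot: [3.139, -0.003, 1.517]
force: [0.2, 0.4, -0.9]
grip_width: 0.0002
finger_force: 0.0
ball [0.5778 0.4408 0.1015] ((576.522216796875, 440.23895263671875), (32.740291595458984, 23.792436599731445), 24.95611000061035) 0.11328653012780948
ball [0.5767 0.4459 0.0999] ((577.4190063476562, 445.84326171875), (23.091552734375, 33.2123908996582), 65.4442138671875) 0.11269981683190877
(array([-0.299,  0.476,  0.047]), array([ 0.002, -0.002,  0.   ]))
```

```bash
python3 - <<'E'
from h import *
from scipy.optimize import least_squares
Q=[]
for n in("top","side"):
    f=bot.grab_frame(n);W=cloud(f)
    m=(W[...,2]>.09)&(W[...,2]<.12)&(abs(W[...,0]-.578)<.03)&(abs(W[...,1]-.443)<.025)
    q=W[m];s=least_squares(lambda c:np.linalg.norm(q-c,axis=1)-.013,[.578,.443,.1],loss="soft_l1",f_scale=.002)
    print(n,len(q),s.x,np.arctan2(s.x[0]-.542,s.x[2]-.028))
E
```

```text
top 83 [0.58072469 0.44246999 0.09878002] 0.5006242068748163
side 168 [0.58139311 0.44220992 0.09817783] 0.5115022225036711
```

```bash
python3 - <<'E'
from h import *
C=np.array([.5396,.0115]);c,s=np.cos(.182),np.sin(.182)
ribs=[(.5389,.385),(.5361,.3352),(.5335,.2858),(.5307,.2360),(.5282,.1863)]
slots=[(42,-50),(-42,-50),(42,0),(42,50),(-42,50)]
S=[C+np.array([[c,-s],[s,c]])@np.array(q)/1000 for q in slots]
print("1st",to(.5389,.385,.2,1.516))
for i in range(5):
    print(i,"there",to(*S[i],.245,1.752,frm=(*ribs[i],.245,1.516)),"at",np.round(S[i],4))
    if i<4: print("  back",to(*ribs[i+1],.2,1.516,frm=(*S[i],.2,1.752)))
E
```

```text
1st (array([-0.291,  0.474,  0.229]), array([ 0.001, -0.   , -0.   ]))
0 there (array([-2.058,  0.369,  0.   ]), array([ 0.  ,  0.  , -0.15])) at [ 0.59   -0.0301]
  back (array([1.845, 0.064, 0.   ]), array([ 0.  , -0.  ,  0.15]))
1 there (array([-1.907, -0.039, -0.   ]), array([ 0.  ,  0.  , -0.15])) at [ 0.5073 -0.0453]
  back (array([1.605, 0.427, 0.   ]), array([ 0.  , -0.  ,  0.15]))
2 there (array([-1.319,  0.31 ,  0.   ]), array([ 0.  ,  0.  , -0.15])) at [0.5809 0.0191]
  back (array([ 1.112, -0.051, -0.   ]), array([ 0.  , -0.  ,  0.15]))
3 there (array([-0.826,  0.251,  0.   ]), array([ 0.  ,  0.  , -0.15])) at [0.5719 0.0683]
  back (array([ 0.62 , -0.108, -0.   ]), array([ 0.  , -0.  ,  0.15]))
4 there (array([-0.676, -0.158, -0.   ]), array([ 0.  ,  0.  , -0.15])) at [0.4892 0.0531]
```

```bash
python3 -m inch '[[-0.299,0.476,0.2,0,0,0,0.5],[-0.299,0.476,0.25,0,0,0,0.5],[-0.299,0.476,0.25,0,0,0,0.5],[-0.299,0.476,0.25,0,0,0,0.5],[-0.299,0.476,0.25,0,0,0,0.5]]' 80
python3 - <<'E'
from h import *
print(to(.5389,.385,.086,1.516))
E
```

```text
clock: 8.2
position: [0.5382, 0.3844, 0.1956]
tool_rot: [-3.141, -0.0, 1.517]
force: [-0.0, 0.4, -0.1]
grip_width: 0.0428
finger_force: 0.0
(array([0.003, 0.003, 0.548]), array([-0.   , -0.   ,  0.001]))
```

```bash
python3 -m inch '[[0.003,0.003,0.25,0,0,0,0.5],[0.003,0.003,0.45,0,0,0,0.5],[0.003,0.003,0.548,0,0,0,0.5],[0.003,0.003,0.548,0,0,0,0.5],[0.003,0.003,0.548,0,0,0,0],[0.003,0.003,0.548,0,0,0,0],[0.003,0.003,0.548,0,0,0,0],[0.003,0.003,0.548,0,0,0,0],[0.003,0.003,0.548,0,0,0,0]]' 80
python3 -m inch '[[0,0,-0.02,0,0,0,0],[0,0,-0.05,0,0,0,0],[0,0,-0.08,0,0,0,0],[0,0,-0.16,0,0,0,0]]'
python3 -m inch '[[0,0,-0.2,0,0,0,0],[0,0,-0.45,0,0,0,0],[0,0,-0.64,0,0,0,0],[0,0,-0.64,0,0,0,0],[0,0,-0.64,0,0,0,0]]'
python3 - <<'E'
from h import *
f=bot.grab_frame("side");cv2.imwrite("pics/lift.png",cv2.resize(f["img"][220:480,220:420,::-1],None,fx=2,fy=2))
print(to(.59,-.0301,.245,1.752))
E
```

```text
clock: 9.32
position: [0.54, 0.3848, 0.0878]
tool_rot: [3.14, -0.002, 1.515]
force: [-3.1, 0.3, 8.2]
grip_width: 0.0127
finger_force: 78.3
clock: 9.82
position: [0.5397, 0.3839, 0.1187]
tool_rot: [-3.141, 0.0, 1.515]
force: [0.1, 0.3, -2.6]
grip_width: 0.0127
finger_force: 80.1
clock: 10.45
position: [0.5395, 0.3838, 0.2459]
tool_rot: [3.142, 0.0, 1.515]
force: [0.1, -0.4, -3.2]
grip_width: 0.0126
finger_force: 80.1
(array([-2.052,  0.368,  0.003]), array([-0.001,  0.   , -0.151]))
```

View pics/lift.png

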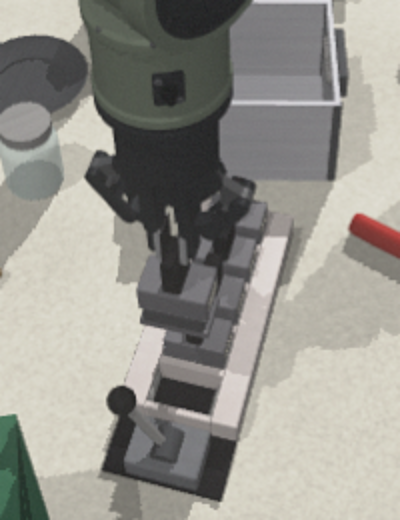

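The side crop shows the pack hanging in the gripper at about (180,290), its bay empty at (185,385) and the lever off with the ball at (120,400).

```bash
python3 -m inch '[[-0.25,0.05,0,0,0,0,0],[-0.5,0.1,0,0,0,0,0],[-0.8,0.18,0,0,0,0,0],[-1,0.18,0,0,0,0,0]]'
python3 -m inch '[[-0.3,0.05,0,0,0,-0.08,0],[-0.6,0.1,0,0,0,-0.15,0],[-0.9,0.18,0,0,0,-0.15,0],[-1,0.18,0,0,0,-0.15,0],[-1,0.18,0,0,0,-0.15,0],[-1,0.18,0,0,0,-0.15,0]]'
python3 - <<'E'
from h import *
print(to(.59,-.0301,.089,1.752))
E
```

```text
clock: 11.0
position: [0.5648, 0.1788, 0.2447]
tool_rot: [-3.14, 0.001, 1.513]
force: [1.0, 0.9, -3.5]
grip_width: 0.0124
finger_force: 80.1
clock: 11.75
position: [0.5891, -0.0179, 0.2456]
tool_rot: [-3.141, -0.001, 1.752]
force: [0.3, 0.8, -3.1]
grip_width: 0.0125
finger_force: 80.1
(array([-0.061, -0.006,  0.783]), array([-0.   , -0.001,  0.   ]))
```

```bash
python3 -m inch '[[-0.061,-0.006,0.1,0,0,0,0],[-0.061,-0.006,0.3,0,0,0,0],[-0.061,-0.006,0.5,0,0,0,0],[-0.061,-0.006,0.7,0,0,0,0],[-0.061,-0.006,0.76,0,0,0,0],[-0.061,-0.006,0.78,0,0,0,0],[-0.061,-0.006,0.785,0,0,0,0],[-0.061,-0.006,0.785,0,0,0,0]]'
```

```text
clock: 12.75
position: [0.5909, -0.0317, 0.0899]
tool_rot: [3.14, 0.0, 1.751]
force: [-0.3, -0.4, -3.5]
grip_width: 0.0122
finger_force: 80.1
```

```bash
python3 -m inch '[[0,0,0.01,0,0,0,0],[0,0,0.015,0,0,0,0],[0,0,0.015,0,0,0,0]]'
python3 -m inch '[[0,0,0,0,0,0,0.3],[0,0,0,0,0,0,0.3],[0,0,0,0,0,0,0.3],[0,0,-0.2,0,0,0,0.3],[0,0,-0.5,0,0,0,0.3],[0,0,-0.7,0,0,0,0.4],[0,0,-0.7,0,0,0,0.5],[0,0,-0.7,0,0,0,0.5]]'
python3 - <<'E'
from h import *
print(to(.5361,.3352,.2,1.516))
E
```

```text
clock: 13.12
position: [0.591, -0.0318, 0.0878]
tool_rot: [3.14, 0.001, 1.751]
force: [-8.7, -1.3, 23.3]
grip_width: 0.0123
finger_force: 83.8
clock: 14.12
position: [0.5901, -0.0318, 0.2253]
tool_rot: [-3.141, 0.0, 1.751]
force: [-0.0, -1.0, -0.2]
grip_width: 0.043
finger_force: 0.0
(array([1.854, 0.063, 0.126]), array([-0.   ,  0.   ,  0.149]))
```

```bash
python3 -m inch '[[0.3,0.01,0,0,0,0,0.5],[0.6,0.02,0,0,0,0,0.5],[0.9,0.03,0,0,0,0.1,0.5],[0.95,0.03,0,0,0,0.149,0.5],[0.95,0.03,0,0,0,0.149,0.5]]'
python3 - <<'E'
from h import *
print(to(.5361,.3352,.12,1.516),to(.5361,.3352,.2,1.516))
f=bot.grab_frame("top");W=cloud(f)
m,P,r=rect(W,.085,.11,(.5,.66,-.09,.06));n,l,st,c=cv2.connectedComponentsWithStats(m.astype(np.uint8))
for i in range(1,n):
    if st[i,4]>20: q=W[l==i];print(st[i,4],np.round(q.mean(0),4),cv2.minAreaRect((q[:,:2]*1000).astype(np.float32)))
E
```

```text
clock: 14.75
position: [0.5615, 0.1572, 0.2248]
tool_rot: [-3.14, 0.001, 1.519]
force: [0.1, 0.1, -0.1]
grip_width: 0.0424
finger_force: 0.0
(array([ 0.883, -0.172,  0.524]), array([-0.001,  0.   ,  0.002])) (array([ 0.882, -0.173,  0.124]), array([-0.001,  0.   ,  0.002]))
23 [ 0.6342 -0.0326  0.0959] ((634.16259765625, -32.27281188964844), (3.711700201034546, 40.0653190612793), 5.195136070251465)
76 [ 0.5888 -0.031   0.0949] ((589.2582397460938, -31.03769874572754), (15.956069946289062, 31.48611831665039), 9.47315788269043)
```

```bash
python3 -m inch '[[0.3,-0.06,0,0,0,0,0.5],[0.6,-0.12,0.1,0,0,0,0.5],[0.883,-0.173,0.12,0,0,0,0.5],[0.883,-0.173,0.124,0,0,0,0.5],[0.883,-0.173,0.124,0,0,0,0.5],[0.883,-0.173,0.124,0,0,0,0.5]]'
python3 - <<'E'
from h import *
print(to(.5361,.3352,.086,1.516))
E
```

```text
clock: 15.55
position: [0.5382, 0.3326, 0.201]
tool_rot: [3.141, 0.001, 1.515]
force: [0.2, -0.5, 0.4]
grip_width: 0.0429
finger_force: 0.0
(array([ 0.013, -0.011,  0.575]), array([ 0.   ,  0.   , -0.001]))
```

```bash
python3 -m inch '[[0.013,-0.01,0.25,0,0,0,0.5],[0.013,-0.01,0.45,0,0,0,0.5],[0.013,-0.01,0.575,0,0,0,0.5],[0.013,-0.01,0.575,0,0,0,0.5],[0.013,-0.01,0.575,0,0,0,0],[0.013,-0.01,0.575,0,0,0,0],[0.013,-0.01,0.575,0,0,0,0],[0.013,-0.01,0.575,0,0,0,0],[0.013,-0.01,0.575,0,0,0,0]]' 80
python3 -m inch '[[0,0,-0.02,0,0,0,0],[0,0,-0.05,0,0,0,0],[0,0,-0.08,0,0,0,0],[0,0,-0.16,0,0,0,0],[0,0,-0.36,0,0,0,0],[0,0,-0.61,0,0,0,0],[0,0,-0.8,0,0,0,0],[0,0,-0.8,0,0,0,0],[0,0,-0.8,0,0,0,0]]'
python3 -m inch '[[-0.25,0,0,0,0,0,0],[-0.5,0,0,0,0,0,0],[-0.8,-0.01,0,0,0,0,0],[-1,-0.02,0,0,0,0,0]]'
python3 -m inch '[[-0.3,-0.01,0,0,0,-0.08,0],[-0.6,-0.02,0,0,0,-0.15,0],[-0.9,-0.02,0,0,0,-0.15,0],[-0.91,-0.02,0,0,0,-0.15,0],[-0.91,-0.02,0,0,0,-0.15,0],[-0.91,-0.02,0,0,0,-0.15,0]]'
python3 - <<'E'
from h import *
print(to(.5073,-.0453,.09,1.752))
E
```

```text
clock: 16.68
position: [0.5364, 0.3374, 0.0879]
tool_rot: [3.139, -0.001, 1.516]
force: [0.1, -1.4, 6.9]
grip_width: 0.0126
finger_force: 78.3
clock: 17.8
position: [0.5351, 0.3371, 0.2461]
tool_rot: [3.142, 0.0, 1.517]
force: [0.0, -0.4, -3.8]
grip_width: 0.0124
finger_force: 80.2
clock: 18.3
position: [0.5198, 0.1348, 0.2451]
tool_rot: [-3.14, 0.001, 1.515]
force: [1.1, -0.3, -2.5]
grip_width: 0.0122
finger_force: 80.2
clock: 19.05
position: [0.5067, -0.0424, 0.2458]
tool_rot: [-3.141, -0.001, 1.754]
force: [-0.5, 0.1, -2.5]
grip_width: 0.0122
finger_force: 80.2
(array([-0.015,  0.001,  0.779]), array([-0.   , -0.   ,  0.002]))
```

```bash
python3 -m inch '[[-0.015,0,0.1,0,0,0,0],[-0.015,0,0.3,0,0,0,0],[-0.015,0,0.5,0,0,0,0],[-0.015,0,0.7,0,0,0,0],[-0.015,0,0.76,0,0,0,0],[-0.015,0,0.783,0,0,0,0],[-0.015,0,0.785,0,0,0,0]]'
python3 -m inch '[[0,0,0,0,0,0,0.3],[0,0,0,0,0,0,0.3],[0,0,0,0,0,0,0.3],[0,0,-0.2,0,0,0,0.3],[0,0,-0.5,0,0,0,0.3],[0,0,-0.7,0,0,0,0.4],[0,0,-0.7,0,0,0,0.5],[0,0,-0.7,0,0,0,0.5]]'
python3 -m inch '[[0.3,0.07,0,0,0,0,0.5],[0.6,0.14,0,0,0,0.05,0.5],[0.8,0.21,0,0,0,0.1,0.5],[0.8,0.21,0,0,0,0.15,0.5],[0.8,0.21,0,0,0,0.15,0.5]]'
python3 - <<'E'
from h import *
print(to(.5335,.2858,.2,1.516))
f=bot.grab_frame("top");W=cloud(f)
m,P,r=rect(W,.085,.11,(.45,.66,-.09,.06));n,l,st,c=cv2.connectedComponentsWithStats(m.astype(np.uint8))
for i in range(1,n):
    if st[i,4]>40: q=W[l==i];print(st[i,4],np.round(q.mean(0),4),cv2.minAreaRect((q[:,:2]*1000).astype(np.float32)))
E
```

```text
clock: 19.92
position: [0.5079, -0.0464, 0.09]
tool_rot: [3.14, 0.0, 1.753]
force: [-0.9, 0.2, -2.5]
grip_width: 0.0125
finger_force: 80.2
clock: 20.92
position: [0.507, -0.0468, 0.2287]
tool_rot: [-3.141, 0.0, 1.752]
force: [-0.0, 0.4, -0.7]
grip_width: 0.0433
finger_force: 0.0
clock: 21.55
position: [0.5191, 0.1185, 0.2279]
tool_rot: [-3.14, 0.001, 1.518]
force: [-0.6, -0.9, -0.7]
grip_width: 0.0422
finger_force: 0.0
(array([0.839, 0.028, 0.139]), array([-0.001,  0.   ,  0.001]))
75 [ 0.589  -0.0307  0.0954] ((588.8605346679688, -30.966434478759766), (16.353275299072266, 31.03639793395996), 8.480141639709473)
76 [ 0.5083 -0.0479  0.0952] ((508.43634033203125, -47.83140563964844), (15.79884147644043, 31.350419998168945), 10.815876960754395)
```

Two packs are standing in their slots. On to the third.

```bash
python3 -m inch '[[0.3,0.01,0,0,0,0,0.5],[0.6,0.02,0.1,0,0,0,0.5],[0.84,0.028,0.13,0,0,0,0.5],[0.84,0.028,0.139,0,0,0,0.5],[0.84,0.028,0.139,0,0,0,0.5],[0.84,0.028,0.139,0,0,0,0.5]]'
python3 - <<'E'
from h import *
print(to(.5335,.2858,.086,1.516))
E
```

```text
clock: 22.35
position: [0.5348, 0.2842, 0.2014]
tool_rot: [3.141, 0.001, 1.515]
force: [-0.2, 0.8, -0.1]
grip_width: 0.0429
finger_force: 0.0
(array([ 0.008, -0.007,  0.577]), array([ 0.,  0., -0.]))
```

```bash
python3 -m inch '[[0.008,-0.006,0.25,0,0,0,0.5],[0.008,-0.006,0.45,0,0,0,0.5],[0.008,-0.006,0.575,0,0,0,0.5],[0.008,-0.006,0.575,0,0,0,0.5],[0.008,-0.006,0.575,0,0,0,0],[0.008,-0.006,0.575,0,0,0,0],[0.008,-0.006,0.575,0,0,0,0],[0.008,-0.006,0.575,0,0,0,0],[0.008,-0.006,0.575,0,0,0,0]]' 80
python3 -m inch '[[0,0,-0.02,0,0,0,0],[0,0,-0.05,0,0,0,0],[0,0,-0.08,0,0,0,0],[0,0,-0.16,0,0,0,0],[0,0,-0.36,0,0,0,0],[0,0,-0.61,0,0,0,0],[0,0,-0.8,0,0,0,0],[0,0,-0.8,0,0,0,0],[0,0,-0.8,0,0,0,0]]'
python3 -m inch '[[-0.25,0.05,0,0,0,0,0],[-0.5,0.1,0,0,0,0,0],[-0.66,0.155,0,0,0,0,0],[-0.66,0.155,0,0,0,0,0]]'
python3 -m inch '[[-0.25,0.05,0,0,0,-0.08,0],[-0.5,0.1,0,0,0,-0.15,0],[-0.66,0.155,0,0,0,-0.15,0],[-0.66,0.155,0,0,0,-0.15,0],[-0.66,0.155,0,0,0,-0.15,0]]'
python3 - <<'E'
from h import *
print(to(.5809,.0191,.09,1.752))
E
```

```text
clock: 23.48
position: [0.5339, 0.2876, 0.088]
tool_rot: [3.14, -0.001, 1.517]
force: [-1.9, -1.9, 9.4]
grip_width: 0.0123
finger_force: 78.3
clock: 24.6
position: [0.533, 0.2872, 0.2463]
tool_rot: [3.142, 0.0, 1.517]
force: [0.3, -0.2, -3.3]
grip_width: 0.0127
finger_force: 80.2
clock: 25.1
position: [0.5574, 0.1507, 0.2452]
tool_rot: [-3.14, 0.002, 1.513]
force: [-0.0, -0.0, -2.2]
grip_width: 0.0125
finger_force: 80.2
clock: 25.72
position: [0.5805, 0.0218, 0.2458]
tool_rot: [-3.141, -0.001, 1.754]
force: [0.4, -0.6, -3.2]
grip_width: 0.0127
finger_force: 80.2
(array([-0.014,  0.   ,  0.779]), array([-0.001, -0.001,  0.001]))
```

```bash
python3 -m inch '[[-0.014,0,0.1,0,0,0,0],[-0.014,0,0.3,0,0,0,0],[-0.014,0,0.5,0,0,0,0],[-0.014,0,0.7,0,0,0,0],[-0.014,0,0.76,0,0,0,0],[-0.014,0,0.783,0,0,0,0],[-0.014,0,0.785,0,0,0,0]]'
python3 -m inch '[[0,0,0,0,0,0,0.27],[0,0,0,0,0,0,0.27],[0,0,0,0,0,0,0.27],[0,0,-0.2,0,0,0,0.27],[0,0,-0.5,0,0,0,0.3],[0,0,-0.7,0,0,0,0.4],[0,0,-0.7,0,0,0,0.5],[0,0,-0.7,0,0,0,0.5]]'
python3 -m inch '[[0.3,-0.01,0,0,0,0.05,0.5],[0.6,-0.02,0,0,0,0.1,0.5],[0.6,-0.025,0,0,0,0.15,0.5],[0.6,-0.025,0,0,0,0.15,0.5]]'
python3 - <<'E'
from h import *
print(to(.5307,.2360,.2,1.516))
f=bot.grab_frame("top");W=cloud(f)
m,P,r=rect(W,.085,.11,(.45,.66,-.09,.06));n,l,st,c=cv2.connectedComponentsWithStats(m.astype(np.uint8))
for i in range(1,n):
    if st[i,4]>40: q=W[l==i];print(st[i,4],np.round(q.mean(0),4),cv2.minAreaRect((q[:,:2]*1000).astype(np.float32)))
E
```

```text
clock: 26.6
position: [0.582, 0.0182, 0.0904]
tool_rot: [3.14, 0.0, 1.753]
force: [0.6, -0.7, -2.0]
grip_width: 0.0123
finger_force: 80.2
clock: 27.6
position: [0.5812, 0.0175, 0.2289]
tool_rot: [-3.141, 0.0, 1.752]
force: [-0.6, -0.4, -0.8]
grip_width: 0.0426
finger_force: 0.0
clock: 28.1
position: [0.5543, 0.135, 0.2282]
tool_rot: [-3.14, 0.001, 1.518]
force: [-0.8, -0.6, 0.1]
grip_width: 0.0427
finger_force: 0.0
(array([ 0.498, -0.144,  0.141]), array([-0.001,  0.   ,  0.001]))
75 [ 0.5891 -0.0308  0.0947] ((589.2852172851562, -30.875776290893555), (15.808708190917969, 30.95915985107422), 10.57799243927002)
76 [0.5815 0.0162 0.0948] ((582.0411376953125, 16.3757381439209), (16.201881408691406, 31.1490478515625), 11.41016674041748)
76 [ 0.5084 -0.0477  0.0953] ((508.2287292480469, -47.79243469238281), (15.572413444519043, 31.389238357543945), 10.436833381652832)
```

```bash
python3 -m inch '[[0.25,-0.07,0,0,0,0,0.5],[0.498,-0.144,0.1,0,0,0,0.5],[0.498,-0.144,0.141,0,0,0,0.5],[0.498,-0.144,0.141,0,0,0,0.5],[0.498,-0.144,0.141,0,0,0,0.5]]'
python3 -m inch '[[0.008,-0.006,0.25,0,0,0,0.5],[0.008,-0.006,0.45,0,0,0,0.5],[0.008,-0.006,0.575,0,0,0,0.5],[0.008,-0.006,0.575,0,0,0,0.5],[0.008,-0.006,0.575,0,0,0,0],[0.008,-0.006,0.575,0,0,0,0],[0.008,-0.006,0.575,0,0,0,0],[0.008,-0.006,0.575,0,0,0,0],[0.008,-0.006,0.575,0,0,0,0]]' 80
python3 -m inch '[[0,0,-0.02,0,0,0,0],[0,0,-0.05,0,0,0,0],[0,0,-0.08,0,0,0,0],[0,0,-0.16,0,0,0,0],[0,0,-0.36,0,0,0,0],[0,0,-0.61,0,0,0,0],[0,0,-0.8,0,0,0,0],[0,0,-0.8,0,0,0,0],[0,0,-0.8,0,0,0,0]]'
python3 -m inch '[[-0.25,0.07,0,0,0,0,0],[-0.5,0.15,0,0,0,-0.08,0],[-0.75,0.24,0,0,0,-0.15,0],[-0.826,0.251,0,0,0,-0.15,0],[-0.826,0.251,0,0,0,-0.15,0],[-0.826,0.251,0,0,0,-0.15,0]]'
python3 - <<'E'
from h import *
print(to(.5719,.0683,.09,1.752))
E
```

```text
clock: 28.78
position: [0.5322, 0.2344, 0.2013]
tool_rot: [3.141, 0.0, 1.515]
force: [-0.8, -0.7, 0.6]
grip_width: 0.0426
finger_force: 0.0
clock: 29.9
position: [0.5311, 0.2376, 0.0878]
tool_rot: [3.139, -0.001, 1.516]
force: [-2.4, -1.8, 9.3]
grip_width: 0.0127
finger_force: 78.3
clock: 31.02
position: [0.5301, 0.2373, 0.2461]
tool_rot: [-3.142, 0.0, 1.517]
force: [0.2, -0.5, -3.1]
grip_width: 0.0124
finger_force: 80.2
clock: 31.78
position: [0.571, 0.0715, 0.2458]
tool_rot: [-3.141, -0.001, 1.754]
force: [0.3, 0.1, -2.3]
grip_width: 0.0125
finger_force: 80.2
(array([-0.017,  0.002,  0.779]), array([-0.   , -0.   ,  0.001]))
```

```bash
python3 -m inch '[[-0.016,0,0.1,0,0,0,0],[-0.016,0,0.3,0,0,0,0],[-0.016,0,0.5,0,0,0,0],[-0.016,0,0.7,0,0,0,0],[-0.016,0,0.76,0,0,0,0],[-0.016,0,0.783,0,0,0,0],[-0.016,0,0.785,0,0,0,0]]'
python3 -m inch '[[0,0,0,0,0,0,0.27],[0,0,0,0,0,0,0.27],[0,0,0,0,0,0,0.27],[0,0,-0.2,0,0,0,0.27],[0,0,-0.5,0,0,0,0.3],[0,0,-0.7,0,0,0,0.4],[0,0,-0.7,0,0,0,0.5],[0,0,-0.7,0,0,0,0.5]]'
python3 -m inch '[[0.3,-0.05,0,0,0,0.05,0.5],[0.6,-0.1,0.05,0,0,0.1,0.5],[0.62,-0.108,0.14,0,0,0.15,0.5],[0.62,-0.108,0.14,0,0,0.15,0.5],[0.62,-0.108,0.14,0,0,0.15,0.5]]'
python3 - <<'E'
from h import *
print(to(.5282,.1863,.086,1.516))
f=bot.grab_frame("top");W=cloud(f)
m,P,r=rect(W,.085,.11,(.45,.66,-.09,.09));n,l,st,c=cv2.connectedComponentsWithStats(m.astype(np.uint8))
for i in range(1,n):
    if st[i,4]>40: q=W[l==i];print(st[i,4],np.round(q.mean(0),4),cv2.minAreaRect((q[:,:2]*1000).astype(np.float32)))
E
```

```text
clock: 32.65
position: [0.5727, 0.0672, 0.0902]
tool_rot: [3.14, 0.0, 1.753]
force: [0.8, -0.3, -2.6]
grip_width: 0.0123
finger_force: 80.2
clock: 33.65
position: [0.5719, 0.0665, 0.2287]
tool_rot: [-3.141, 0.0, 1.752]
force: [-0.5, 0.4, 0.0]
grip_width: 0.0425
finger_force: 0.0
clock: 34.28
position: [0.5288, 0.184, 0.201]
tool_rot: [-3.141, 0.0, 1.518]
force: [0.2, -0.1, 0.4]
grip_width: 0.0426
finger_force: 0.0
(array([ 0.012, -0.003,  0.575]), array([-0.   ,  0.   ,  0.001]))
75 [ 0.5887 -0.0305  0.0952] ((589.1780395507812, -30.90859603881836), (16.036090850830078, 30.881908416748047), 8.803018569946289)
75 [0.5816 0.0162 0.0953] ((582.2109375, 16.348806381225586), (16.5405330657959, 30.916183471679688), 9.998510360717773)
76 [0.5721 0.0656 0.0952] ((572.1215209960938, 64.7125244140625), (16.139667510986328, 31.411991119384766), 2.637817859649658)
77 [ 0.5083 -0.0477  0.0952] ((508.2596130371094, -47.80609893798828), (15.594000816345215, 31.322507858276367), 11.699231147766113)
```

```bash
python3 -m inch '[[0.01,-0.003,0.25,0,0,0,0.5],[0.01,-0.003,0.45,0,0,0,0.5],[0.01,-0.003,0.575,0,0,0,0.5],[0.01,-0.003,0.575,0,0,0,0.5],[0.01,-0.003,0.575,0,0,0,0],[0.01,-0.003,0.575,0,0,0,0],[0.01,-0.003,0.575,0,0,0,0],[0.01,-0.003,0.575,0,0,0,0],[0.01,-0.003,0.575,0,0,0,0]]' 80
python3 -m inch '[[0,0,-0.02,0,0,0,0],[0,0,-0.05,0,0,0,0],[0,0,-0.08,0,0,0,0],[0,0,-0.16,0,0,0,0],[0,0,-0.36,0,0,0,0],[0,0,-0.61,0,0,0,0],[0,0,-0.8,0,0,0,0],[0,0,-0.8,0,0,0,0],[0,0,-0.8,0,0,0,0]]'
python3 -m inch '[[-0.25,-0.05,0,0,0,0,0],[-0.5,-0.1,0,0,0,-0.08,0],[-0.676,-0.158,0,0,0,-0.15,0],[-0.676,-0.158,0,0,0,-0.15,0],[-0.676,-0.158,0,0,0,-0.15,0],[-0.676,-0.158,0,0,0,-0.15,0]]'
python3 - <<'E'
from h import *
print(to(.4892,.0531,.09,1.752))
E
```

```text
clock: 35.45
position: [0.5286, 0.1869, 0.0877]
tool_rot: [3.14, -0.0, 1.517]
force: [-2.8, -1.3, 8.9]
grip_width: 0.0125
finger_force: 78.3
clock: 36.58
position: [0.5277, 0.1866, 0.2461]
tool_rot: [-3.141, 0.0, 1.517]
force: [0.1, 0.2, -3.6]
grip_width: 0.0126
finger_force: 80.1
clock: 37.33
position: [0.4891, 0.0545, 0.2458]
tool_rot: [-3.141, -0.001, 1.753]
force: [-1.4, -0.6, -3.6]
grip_width: 0.0121
finger_force: 80.1
(array([-0.007, -0.001,  0.779]), array([-0.   , -0.   ,  0.001]))
```

```bash
python3 -m inch '[[-0.007,0,0.1,0,0,0,0],[-0.007,0,0.3,0,0,0,0],[-0.007,0,0.5,0,0,0,0],[-0.007,0,0.7,0,0,0,0],[-0.007,0,0.76,0,0,0,0],[-0.007,0,0.783,0,0,0,0],[-0.007,0,0.785,0,0,0,0]]'
python3 -m inch '[[0,0,0,0,0,0,0.27],[0,0,0,0,0,0,0.27],[0,0,0,0,0,0,0.27],[0,0,-0.2,0,0,0,0.27],[0,0,-0.5,0,0,0,0.3],[0,0,-0.7,0,0,0,0.4],[0,0,-0.7,0,0,0,0.5],[0,0,-0.7,0,0,0,0.5]]'
python3 -m inch '[[0.3,-0.1,0,0,0,0.1,0.5],[0.6,-0.1,0,0,0,0.1,0.5],[0.9,-0.1,0,0,0,0.1,0.5],[0.9,-0.1,0,0,0,0.1,0.5],[0.9,-0.1,0,0,0,0.1,0.5]]'
python3 - <<'E'
from h import *
f=bot.grab_frame("top");W=cloud(f);cv2.imwrite("pics/top5.png",f["img"][:,:,::-1])
m,P,r=rect(W,.085,.11,(.45,.66,-.09,.09));n,l,st,c=cv2.connectedComponentsWithStats(m.astype(np.uint8))
for i in range(1,n):
    if st[i,4]>40: q=W[l==i];print(st[i,4],np.round(q.mean(0),4),cv2.minAreaRect((q[:,:2]*1000).astype(np.float32)))
m,P,r=rect(W,.122,.136,(.4,.7,-.12,.12));print("rim+latch",r)
m,P,r=rect(W,.025,.04,(.4,.7,-.48,-.15));print("lid",r)
m,P,r=rect(W,.062,.075,(.4,.7,-.45,-.15));print("grip",r,W[m].mean(0))
E
```

```text
clock: 38.2
position: [0.49, 0.0524, 0.09]
tool_rot: [3.14, 0.0, 1.753]
force: [-0.1, -0.6, -2.3]
grip_width: 0.0123
finger_force: 80.1
clock: 39.2
position: [0.4891, 0.0518, 0.2287]
tool_rot: [-3.141, 0.0, 1.752]
force: [-0.9, 0.7, 0.3]
grip_width: 0.0428
finger_force: 0.0
clock: 39.83
position: [0.4368, 0.2252, 0.2281]
tool_rot: [-3.14, 0.001, 1.596]
force: [-0.1, -1.0, -0.2]
grip_width: 0.043
finger_force: 0.0
77 [ 0.5888 -0.0308  0.0948] ((589.2315063476562, -30.86210060119629), (16.05789566040039, 30.907752990722656), 9.777932167053223)
75 [0.5816 0.0162 0.095 ] ((581.8199462890625, 16.315038681030273), (15.99976921081543, 30.911571502685547), 10.152121543884277)
76 [0.5721 0.0656 0.0952] ((572.18212890625, 64.7542724609375), (16.333635330200195, 31.400205612182617), 4.375054836273193)
77 [ 0.5083 -0.0477  0.0951] ((508.3530578613281, -47.684566497802734), (15.702505111694336, 31.52335548400879), 10.14228630065918)
77 [0.4894 0.0515 0.0953] ((489.4041748046875, 51.63398361206055), (15.700876235961914, 31.683103561401367), 10.24223804473877)
rim+latch ((539.519287109375, 11.721572875976562), (205.38063049316406, 174.67715454101562), 10.403888702392578)
lid ((544.9266967773438, -309.27545166015625), (187.34832763671875, 179.36843872070312), 3.5845894813537598)
grip ((544.3722534179688, -307.7037048339844), (16.638961791992188, 79.35843658447266), 1.4130688905715942) [ 0.54452563 -0.30729585  0.06718134]
```

View pics/top5.png

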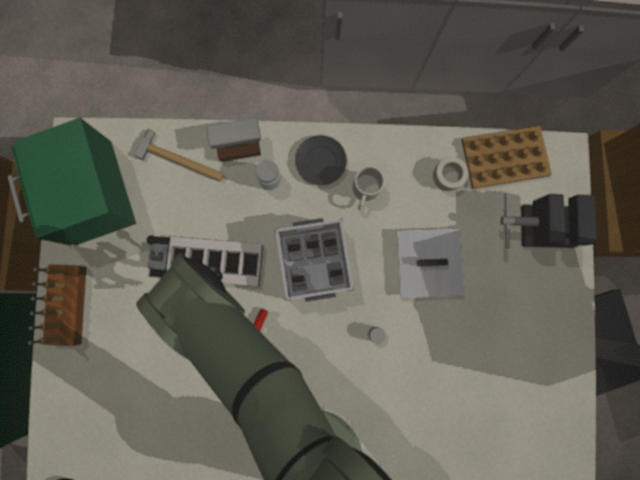

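All five ribs are visible inside the case (283–345, 235–290), the dock bays are empty, and the lid is still at (431,263). I'll refine the lid and case yaws with line fits while the view is clear.

```bash
cat > edges.py <<'E'
from h import *
def sides(f,W,lo,hi,box,z,yaw,c):
    m,P,r=rect(W,lo,hi,box);m=cv2.morphologyEx(m.astype(np.uint8),cv2.MORPH_CLOSE,np.ones((3,3)))
    k=max(cv2.findContours(m,cv2.RETR_EXTERNAL,cv2.CHAIN_APPROX_NONE)[0],key=cv2.contourArea)
    P=plane(f,k[:,0],z)[:,:2];a=(P-c)@np.array([[np.cos(yaw),-np.sin(yaw)],[np.sin(yaw),np.cos(yaw)]])
    for n,s in (("+y",(a[:,1]>.075)&(abs(a[:,0])<.07)),("-y",(a[:,1]<-.075)&(abs(a[:,0])<.07)),("+x",(a[:,0]>.08)&(abs(a[:,1])<.07)),("-x",(a[:,0]<-.08)&(abs(a[:,1])<.07))):
        v=cv2.fitLine(a[s].astype(np.float32),cv2.DIST_HUBER,0,.001,.001).ravel()
        i=0 if n[1]=="y" else 1
        print(n,"mean",np.round(a[s].mean(0)*1000,2),"tilt deg",round(float(np.degrees(np.arctan(v[1-i]/v[i])))*(1 if i==0 else -1),2))
if __name__=="__main__":
    f=bot.grab_frame("top");W=cloud(f)
    print("case");sides(f,W,.12,.138,(.4,.7,-.12,.12),.128,.182,np.array([.5396,.0115]))
    print("lid");sides(f,W,.024,.08,(.38,.72,-.48,-.15),.033,.04,np.array([.5448,-.309]))
    m,P,r=rect(W,.058,.078,(.4,.7,-.48,-.15))
    q=P-P.mean(0);v=np.linalg.svd(q,full_matrices=False)[2][0];print("grip",P.mean(0),r[0],"yaw",np.degrees(np.arctan(-v[0]/v[1])))
    p=W[...,:2][m]
E
python3 edges.py
```

```text
case
+y mean [-0.81 84.61] tilt deg 0.19
-y mean [ -1.46 -85.03] tilt deg -0.14
+x mean [96.11 -0.75] tilt deg 1.47
-x mean [-96.34   1.21] tilt deg -0.61
lid
+y mean [ 0.41 86.63] tilt deg 0.09
-y mean [ -0.79 -87.87] tilt deg 1.4
+x mean [91.91  0.77] tilt deg 0.93
-x mean [-91.91   0.77] tilt deg 1.82
grip [ 0.5443971 -0.3071583] (544.3959350585938, -308.0622863769531) yaw 2.469611146340217
```

```bash
python3 - <<'E'
from h import *
print(to(.545,-.3085,.2,1.625),to(.5,0.05,.228,1.625))
E
```

```text
(array([-2.676,  0.477,  0.144]), array([-0.001,  0.   , -0.02 ])) (array([-0.879,  0.293,  0.003]), array([-0.001,  0.   , -0.02 ]))
```

```bash
python3 -m inch '[[-0.3,0.07,0,0,0,0,0.6],[-0.6,0.14,0,0,0,0,0.6],[-0.9,0.2,0,0,0,0,0.6],[-0.95,0.2,0,0,0,0,0.6]]'
python3 -m inch '[[-0.3,0.07,0,0,0,0,0.6],[-0.6,0.14,0,0,0,0,0.6],[-0.9,0.18,0,0,0,0,0.6],[-0.95,0.18,0,0,0,0,0.6]]'
python3 -m inch '[[-0.3,0.04,0,0,0,0,0.6],[-0.6,0.07,0,0,0,-0.02,0.6],[-0.75,0.09,0.1,0,0,-0.02,0.6],[-0.75,0.09,0.14,0,0,-0.02,0.6],[-0.75,0.09,0.14,0,0,-0.02,0.6],[-0.75,0.09,0.14,0,0,-0.02,0.6]]'
python3 - <<'E'
from h import *
print(to(.545,-.3085,.056,1.625))
f=bot.grab_frame("top");W=cloud(f);cv2.imwrite("pics/lid1.png",f["img"][180:340,340:520,::-1])
sub=W[:,:]
m,P,r=rect(W,.025,.04,(.38,.72,-.5,-.15));print("lid",r,len(P))
f=bot.grab_frame("side");W=cloud(f)
m,P,r=rect(W,.06,.074,(.4,.7,-.48,-.15));print("grip",r,len(P))
E
```

```text
clock: 40.42
position: [0.4821, 0.0312, 0.2286]
tool_rot: [-3.141, 0.001, 1.588]
force: [-0.9, 0.9, 0.7]
grip_width: 0.0514
finger_force: 0.0
clock: 40.92
position: [0.5219, -0.1572, 0.2284]
tool_rot: [-3.141, 0.001, 1.589]
force: [0.4, 0.9, -0.6]
grip_width: 0.0513
finger_force: 0.0
clock: 41.68
position: [0.5446, -0.3008, 0.2018]
tool_rot: [3.141, 0.0, 1.628]
force: [-0.9, 0.7, 0.7]
grip_width: 0.0512
finger_force: 0.0
(array([-0.039, -0.001,  0.729]), array([0.   , 0.   , 0.002]))
lid ((544.5928955078125, -304.7356262207031), (187.15785217285156, 170.29144287109375), 3.8625268936157227) 2994
grip ((545.6287841796875, -308.71990966796875), (17.893720626831055, 87.95635223388672), 3.8454153537750244) 127
```

```bash
python3 -m inch '[[-0.039,0,0.2,0,0,0,0.6],[-0.039,0,0.4,0,0,0,0.6],[-0.039,0,0.6,0,0,0,0.5],[-0.039,0,0.7,0,0,0,0.5],[-0.039,0,0.725,0,0,0,0.5],[-0.039,0,0.725,0,0,0,0.5],[-0.039,0,0.725,0,0,0,0],[-0.039,0,0.725,0,0,0,0],[-0.039,0,0.725,0,0,0,0],[-0.039,0,0.725,0,0,0,0],[-0.039,0,0.725,0,0,0,0]]' 100
python3 - <<'E'
from h import *
print(to(.5395,.0113,.24,1.753))
E
```

```text
clock: 43.15
position: [0.5452, -0.3101, 0.0577]
tool_rot: [3.14, 0.001, 1.627]
force: [-4.0, 0.8, 12.8]
grip_width: 0.0144
finger_force: 98.0
(array([ 1.605,  0.062, -0.913]), array([ 0.001,  0.001, -0.08 ]))
```

```bash
python3 -m inch '[[0,0,-0.05,0,0,0,0],[0,0,-0.15,0,0,0,0],[0,0,-0.3,0,0,0,0],[0,0,-0.5,0,0,0,0],[0,0,-0.7,0,0,0,0],[0,0,-0.9,0,0,0,0],[0,0,-0.91,0,0,0,0],[0,0,-0.91,0,0,0,0]]'
python3 -m inch '[[0.2,0.01,0,0,0,0,0],[0.4,0.02,0,0,0,0,0],[0.6,0.03,0,0,0,0,0],[0.8,0.03,0,0,0,0,0],[0.8,0.03,0,0,0,0,0]]'
python3 -m inch '[[0.2,0.01,0,0,0,-0.02,0],[0.4,0.02,0,0,0,-0.04,0],[0.6,0.03,0,0,0,-0.08,0],[0.75,0.03,0,0,0,-0.08,0],[0.8,0.032,0,0,0,-0.08,0],[0.8,0.032,0,0,0,-0.08,0],[0.8,0.032,0,0,0,-0.08,0],[0.8,0.032,0,0,0,-0.08,0]]'
python3 - <<'E'
from h import *
print(pose()[:2])
f=bot.grab_frame("top");W=cloud(f);cv2.imwrite("pics/lid2.png",cv2.resize(f["img"][180:340,220:420,::-1],None,fx=3,fy=3))
m,P,r=rect(W,.2,.235,(.38,.7,-.12,.15));print("lid",r,len(P),W[m].mean(0))
f=bot.grab_frame("side");W=cloud(f)
m,P,r=rect(W,.2,.23,(.38,.72,-.12,.15));print("lid side",r,len(P),W[m].mean(0))
E
```

```text
clock: 44.15
position: [0.5443, -0.3097, 0.2383]
tool_rot: [-3.141, 0.0, 1.627]
force: [-0.4, 0.6, -4.6]
grip_width: 0.0142
finger_force: 98.6
clock: 44.78
position: [0.5412, -0.1464, 0.2375]
tool_rot: [-3.14, -0.001, 1.631]
force: [0.6, -0.3, -3.1]
grip_width: 0.0142
finger_force: 98.6
clock: 45.78
position: [0.5391, 0.0094, 0.2379]
tool_rot: [-3.141, 0.0, 1.751]
force: [-0.8, -0.7, -3.7]
grip_width: 0.014
finger_force: 98.6
(array([0.53912358, 0.0093605 , 0.23793642]), np.float64(1.7509997917282405))
lid ((527.2071533203125, 72.13995361328125), (185.92117309570312, 47.61537551879883), 10.479938507080078) 608 [0.48014601 0.07009888 0.21283942]
lid side ((539.391357421875, 11.28240966796875), (186.5240478515625, 178.73048400878906), 10.392699241638184) 4231 [0.53674574 0.02292701 0.21340393]
```

View pics/lid2.png

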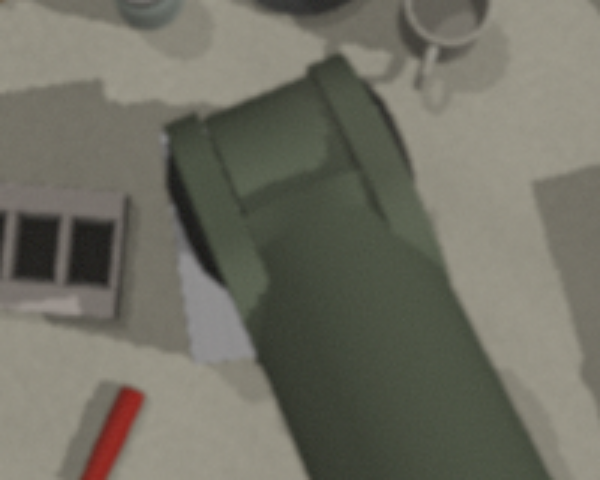

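The side-camera depth puts the held lid at (539.4, 11.3) mm and 10.4°, directly over the case. The top view is mostly hidden by the arm, with the lid edge at about (200,300).

```bash
python3 -m inch '[[0,0,0.08,0,0,0,0],[0,0,0.16,0,0,0,0],[0,0,0.2,0,0,0,0],[0,0,0.2,0,0,0,0]]'
python3 -m inch '[[0,0,0.02,0,0,0,0],[0,0,0.04,0,0,0,0],[0,0,0.05,0,0,0,0],[0,0,0.05,0,0,0,0]]'
python3 -m inch '[[0,0,0.015,0,0,0,0],[0,0,0.03,0,0,0,0],[0,0,0.03,0,0,0,0]]'
```

```text
clock: 46.38
position: [0.5388, 0.0105, 0.1973]
tool_rot: [-3.14, -0.0, 1.753]
force: [0.3, 0.2, -3.2]
grip_width: 0.0139
finger_force: 98.5
clock: 46.88
position: [0.5391, 0.0104, 0.188]
tool_rot: [-3.141, -0.0, 1.752]
force: [0.4, -0.7, -3.9]
grip_width: 0.0144
finger_force: 98.6
clock: 47.25
position: [0.539, 0.0104, 0.1818]
tool_rot: [-3.141, -0.0, 1.752]
force: [-0.5, 0.1, -3.7]
grip_width: 0.0142
finger_force: 98.6
```

Lip is 4 mm into the mouth (origin ≈ 0.124) with no contact. Now press down in small steps.

```bash
python3 -m inch '[[0,0,0.015,0,0,0,0],[0,0,0.025,0,0,0,0],[0,0,0.025,0,0,0,0]]'
python3 -m inch '[[0,0,0.01,0,0,0,0],[0,0,0.02,0,0,0,0],[0,0,0.03,0,0,0,0],[0,0,0.03,0,0,0,0]]'
python3 -m inch '[[0,0,0.01,0,0,0,0],[0,0,0.02,0,0,0,0],[0,0,0.03,0,0,0,0],[0,0,0.03,0,0,0,0]]'
```

```text
clock: 47.62
position: [0.5392, 0.0105, 0.1771]
tool_rot: [3.141, -0.0, 1.752]
force: [0.8, 0.1, -2.2]
grip_width: 0.0143
finger_force: 98.7
clock: 48.12
position: [0.5405, 0.0108, 0.1721]
tool_rot: [3.138, 0.0, 1.752]
force: [4.0, 0.7, 10.8]
grip_width: 0.0141
finger_force: 100.8
clock: 48.62
position: [0.5422, 0.0111, 0.1669]
tool_rot: [3.135, 0.0, 1.753]
force: [13.1, 1.6, 12.3]
grip_width: 0.0144
finger_force: 105.1
```

```bash
python3 -m inch '[[0,0,0.01,0,0,0,0],[0,0,0.02,0,0,0,0],[0,0,0.03,0,0,0,0],[0,0,0.03,0,0,0,0]]'
python3 -m inch '[[0,0,0.008,0,0,0,0],[0,0,0.015,0,0,0,0],[0,0,0.02,0,0,0,0],[0,0,0.02,0,0,0,0]]'
```

```text
clock: 49.12
position: [0.5403, 0.0108, 0.1597]
tool_rot: [3.139, -0.0, 1.753]
force: [6.2, 0.9, 1.8]
grip_width: 0.014
finger_force: 103.9
clock: 49.62
position: [0.5395, 0.0106, 0.1573]
tool_rot: [3.14, 0.001, 1.752]
force: [-11.9, -1.9, 45.6]
grip_width: 0.0141
finger_force: 105.8
```

It snapped and bottomed at 0.157. I'll ease off, release, retreat and check.

```bash
python3 -m inch '[[0,0,-0.012,0,0,0,0],[0,0,-0.012,0,0,0,0.3],[0,0,-0.012,0,0,0,0.5],[0,0,-0.012,0,0,0,0.5],[0,0,-0.012,0,0,0,0.5],[0,0,-0.2,0,0,0,0.5],[0,0,-0.4,0,0,0,0.5],[0,0,-0.4,0,0,0,0.5]]'
python3 -m inch '[[0,-0.2,0,0,0,0,0.5],[0.3,-0.4,0,0,0,0,0.5],[0.6,-0.4,0,0,0,0,0.5],[0.9,-0.4,0,0,0,0,0.5],[0.9,-0.4,0,0,0,0,0.5]]'
python3 - <<'E'
from h import *
for n in("top","side"):
    f=bot.grab_frame(n);W=cloud(f);cv2.imwrite(f"pics/end_{n}.png",f["img"][:,:,::-1])
    m,P,r=rect(W,.125,.145,(.4,.7,-.12,.13));q=W[m]
    A=np.c_[q[:,:2]-[.5395,.0113],np.ones(len(q))];s=np.linalg.lstsq(A,q[:,2],rcond=None)[0]
    print(n,"plate",r,len(P),"z,slopes",np.round(s,4))
    m,P,r=rect(W,.16,.18,(.4,.7,-.12,.13));print("grip top",r,W[m].mean(0))
    m=(W[...,2]>.085)&(W[...,2]<.12)&(abs(W[...,0]-.578)<.04)&(abs(W[...,1]-.443)<.03);print("ball",W[m].mean(0))
E
```

```text
clock: 50.62
position: [0.5403, 0.0106, 0.2376]
tool_rot: [3.138, 0.001, 1.752]
force: [0.4, -0.2, -0.2]
grip_width: 0.0426
finger_force: 0.0
clock: 51.25
position: [0.4264, 0.1771, 0.2349]
tool_rot: [3.141, -0.001, 1.759]
force: [0.0, -0.6, -0.7]
grip_width: 0.043
finger_force: 0.0
top plate ((539.80810546875, 10.504562377929688), (205.04075622558594, 176.8988037109375), 10.534069061279297) 4900 z,slopes [ 0.001  -0.0006  0.1325]
grip top ((539.1222534179688, 10.222946166992188), (18.554462432861328, 79.4433364868164), 10.252741813659668) [0.53874084 0.01019984 0.16722006]
ball [0.57972804 0.44059539 0.10518648]
side plate ((540.6483764648438, 12.261032104492188), (204.35098266601562, 182.30934143066406), 10.812962532043457) 3413 z,slopes [-0.0008 -0.0044  0.1327]
grip top ((539.46923828125, 12.145980834960938), (17.72902488708496, 83.51113891601562), 9.953728675842285) [0.53827251 0.01626205 0.16709434]
ball [0.5791048  0.44617581 0.10474753]
```

View pics/end_side.png

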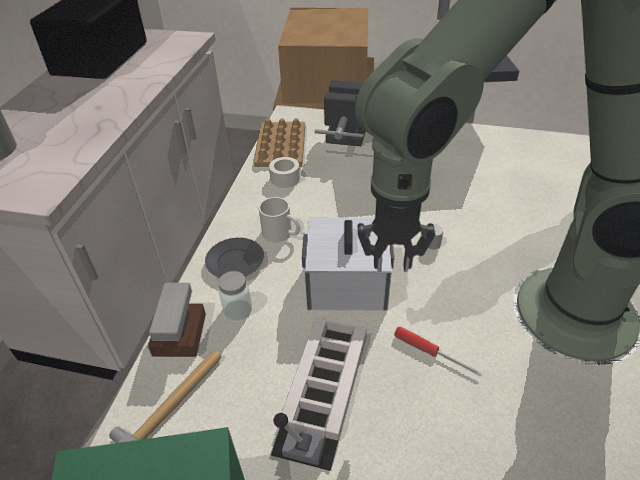

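The lid lies flat on the case (345,245), with its plate level at 132.5 mm against 133 mm expected. All five bays are empty, the lever is off with the ball at (281,421), and the jar is standing at (234,295).

```bash
python3 -c "
from workcell import bot
print(bot.job_done())"
```

```text
the job is handed in; nothing more can be done
None
```

I switched the charger off first, then stood all five packs upright in the case and snapped the lid home, level on the rim. The jar was left standing and the job was handed in at about 51 s. The one thing to note is that the wrist force reached about 46 N as the lid bottomed out.

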